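# Crank a spool under the label stamp and stamp it

## Robot

A 6-joint arm with a two-finger parallel gripper is mounted at the origin on the work surface. World frame = base frame: x ahead of the robot, y to its left, z up, the work surface at z = 0. Lengths are in mm, angles in degrees, forces in N, time in s.
With the tool pointing down it reaches from about 300 to 850 mm from the base axis. Payload 4.2 kg.
Tool frame: the origin (TCP) lies midway between the tips of the shut fingers; the grasp point (between the pads) lies 19 mm behind it; x points along the fingers, y is the direction in which the jaws open and shut, and the axes are right-handed (so a half turn about x gives the same grasp; the last joint's range is limited). The gripper opens to 91 mm and grips with 3 to 60 N. Pads are 32 mm wide; open, the fingers measure 118 mm over their backs; the gripper's body (76 mm by 178 mm) begins 60 mm behind the grasp point.
Start: joints at [-70.76, 18.312, 89.639, -0, 72.044, -1.146], TCP at [200.3, -539.002, 213.976] pointing down, gripper open.
Joint ranges: [-177.97, 177.97], [-48.28, 115.42], [12.27, 149.76], [-77.06, 257.06], [2.81, 150.46], [-146.56, 146.56]. Speed limits (degrees/s): [147.25, 147.25, 180, 180, 180, 180].

## Interface

Orientations are given as [roll, pitch, yaw] about the fixed x, y, z axes, in that order (R = Rz(yaw) Ry(pitch) Rx(roll)).
In Python, from workcell import env gives the robot as it stands.
- The arm moves only by the shell command python3 -m handwheel 'ROWS' [FORCE]. ROWS is text: rows parted by semicolons, each of 7 numbers parted by spaces: the turn, a rotation vector about the tool's x, y, z in degrees, then the shift along the tool's x, y, z in m, then the finger opening in m, from 0 to 0.0912. In form: rx ry rz x y z grip; .... A call has 1 to 12 rows; each row is the pose to reach, as a shift and turn from the pose commanded when the call began, along the tool's axes at that moment; what a row does not reach only later rows make up. A row lasts 1/12 s, in which the tool goes at most 41.7 mm and 7.16 degrees, less where a joint would pass 70% of its speed; a pose out of reach is approached as far as the arm can. A call with a gripper value outside its range is refused whole. The fingers move at their own pace and stop on an object; FORCE is the grip in N (left out, the last holds). Time passes only in rows, so rows that repeat a pose let the fingers close. It gives the time, the measured TCP pose, the force and the opening at its end, in the units of the state.
- env.state(): the state, without advancing time (a new reading comes with each control period).
- env.grab_frame(name): name is "side" or "top" or "wrist"; returns the picture (384x512x3 uint8, red, green, blue); there is no depth.
- env.get_calibration(name): a dict with "mtx" (3x3 intrinsics, pixels), "T" (4x4, takes a point from camera to world coordinates); the wrist camera has in their place "hand_eye" (4x4, takes a point from camera to tool coordinates, whose origin is the TCP and whose axes are the tool frame's). Camera axes: x right, y up, looking along -z (the intrinsics and any distortion apply to the point x, -y, -z); pixel columns grow to the right and rows downward; lengths in mm; the calibration is good to about 2 mm. A picture is of the moment at which its call begins: read the wrist's pose just before it. get_calibration takes no time and is no camera call.
- env.job_done(): hands the job in, once; it reports no verdict.
The state is a dict: "time_s": time; "qpos": joint angles; "qvel": joint speeds; "effort": joint torques, N m; "ee_pos": TCP position; "ee_rot": TCP orientation; "force": force on the tool from outside, world axes, zero at the start; "torque": the same for the moment, N m; "gripper_width": finger opening in mm.
Only numpy, scipy, OpenCV 4.12 (cv2) and the standard library are available. Lean on these libraries where they do the work, as an engineer would, in place of code of your own. Each camera call takes 0.05 s, during which the arm holds its last target. There are 200 camera calls.

## Task

Turn the hand crank clockwise until the spool riding on the carriage stands centred under the stamp head, then swing the stamp's sprung lever all the way down to its stop and let it spring back up. Move the spool only with the crank, without touching the spool or its carriage, do not work the lever before the spool is centred, and leave the spare spool and the bottle where they stand.

Things in the scene. Friction and masses are not known exactly. Their poses are not given: they have to be found in the camera images.
- spool: The spool to stamp: black flanges 110 mm across, silver winding, 46 mm tall, lying flat between four short studs on the carriage, a round white paper label (66 mm) on top. Origin: centre of its underside, 40 mm above the table. It travels with the carriage in a straight line towards the stamp.
- carriage: Aluminium slide plate 120 x 120 mm, top 40 mm above the table, that carries the spool along a grey base plate (200 x 460 x 20 mm); its y axis is the direction of travel, towards the stamp. It travels at most 120 mm from the start, 65 mm for each full turn of the crank. Origin: on the table plane under its centre.
- stamp_axis (a point): Point on the stamp's vertical axis, at the centre of its round face (40 mm across) at rest, 106 mm above the table, 20 mm above the spool's top. The spool's centre belongs straight below it. The grey stamp head (136 x 56 mm, 125 to 190 mm above the table) hangs here from a column on its +x side; y axis: travel of the carriage.
- crank_axis (a point): Fixed point on the crank's vertical axis, at the height of the middle of the crank's grip, 140 mm above the table, over a round grey post (70 mm across).
- crank_grip (a point): Centre of the crank's upright black grip, 140 mm above the table, 60 mm from the axis. A fixed (not revolving) rounded block: 32 mm along the crank arm, 18 mm across it, from 115 to 165 mm above the table. x axis: outward along the arm; z up. The arm below it is a steel bar 22 mm wide, top at 115 mm. Nothing stands beside the grip above that height.
- crank (a joint): Angle of the crank in rad, 0 at the start, growing clockwise seen from above; 2 pi is one full turn and moves the carriage 65 mm towards the stamp. Stiff enough to stay where it is left (about 2 N at the grip); it can be turned back too. End stop at 11.6.
- lever_grip (a point): Centre of the black cross grip at the end of the stamp's lever: a level bar 24 mm thick and 76 mm long, along the point's x axis. At rest about 224 mm above the table, at the stop about 126 mm. It stands 125 mm from lever_pivot.
- lever_pivot (a point): Fixed point on the lever's level hinge, on the side of the stamp head away from the crank, 175 mm above the table. Its x axis is the hinge line, its y axis points level towards the lever's end. The lever rises 0.4 rad above level at rest and slopes 0.4 rad below it at the stop.
- lever (a joint): Angle of the stamp's lever in rad: 0 at rest (up), 0.8 at its stop (down). A spring returns it; about 3 N at the grip to start, 7 N at the stop.
- spare_spool: Bystander: a larger spool with copper winding, 120 mm across, 60 mm tall. Origin: centre of its underside.
- bottle: Bystander: a yellow bottle, 64 mm across, 150 mm tall. Origin: centre of its underside.
There are look-alikes about, which are no part of the job. Leave any green or pink look-alike of the spool alone.

How it is judged (in metres and radians):
On the way, in this order (a step that is already met when the one before it is completed fails the run):
1. the spool is centred under the stamp and the crank is still, with the lever at rest (horizontal distance between spool and stamp_axis below 0.007 m and velocity of joint crank between -0.1 and 0.1 rad/s and value of joint lever below 0.1 rad), for 0.2 s.
2. the lever is swung down to its stop over the centred spool (horizontal distance between spool and stamp_axis below 0.007 m and value of joint lever above 0.72 rad), for 0.1 s.
At the end, for the whole second after the job is handed in: The spool's centre is within 7 mm of the stamp's axis, the spool lies flat and at rest on its carriage, the crank is still and the lever is back at rest (within 0.08 rad) (horizontal distance between spool and stamp_axis below 0.007 m and value of joint lever below 0.08 rad and velocity of joint crank between -0.1 and 0.1 rad/s and angle between spool's own z axis and vertical below 0.1 rad and linear speed of spool below 0.02 m/s); the robot touches nothing.
It fails at once if the lever worked more than halfway with the spool more than 10 mm off centre (value of joint lever above 0.4 rad and not (horizontal distance between spool and stamp_axis below 0.01 m)).
It fails at once if the spool or the carriage touched by the robot (over 1 N) (contact force between any of the fingers, the arm and spool above 1 N or contact force between any of the fingers, the arm and carriage above 1 N).
It fails at once if the spare spool or the bottle moved more than 30 mm (distance of any of spare_spool, bottle from where it was at the start of the episode above 0.03 m).
It also fails if it takes over 72 s, if anything falls off the work surface, if the arm or the gripper's body presses on something with over 40 N, if the wrist force passes 120 N, or if a joint passes its speed limit or range.

## Working session

There is one attempt and no reset: what is moved stays moved. The work goes in short steps, Python scripts to look and compute and a shell command to move; the robot and the scene stay as the last step left them, time stands still between calls to the robot, and variables do not carry over. Pictures are saved under pics/ and viewed, on a budget of 10 in all, crops included, one or two more only if the job needs it, and the job is handed in when it is done.

```bash
mkdir -p pics; ls; python3 - <<'E'
from workcell import env
import cv2
s=env.state();print(s['ee_pos'],s['ee_rot'],s['time_s'],s['force'])
for n in('top','side'):
    c=env.get_calibration(n);print(n,c['mtx'],c['T'],[k for k in c])
    cv2.imwrite(f'pics/{n}0.png',cv2.resize(env.grab_frame(n)[:,:,::-1],(768,576)))
print(env.get_calibration('wrist'))
E
```

```text
pics
[ 200.10174122 -538.48871677  213.09755222] [-91.00788713  89.89339604 109.37340116] 0.0 [-0.41705966 -1.15365081 -0.25124487]
top [[458.06621189   0.         260.39685178]
 [  0.         458.06621189 191.74065031]
 [  0.           0.           1.        ]] [[-2.13539548e-02  9.92059160e-01 -1.23946086e-01  3.52319476e+02]
 [-9.99661415e-01 -1.93431750e-02  1.74039444e-02  1.08259476e+01]
 [ 1.48682316e-02  1.24275763e-01  9.92136316e-01  1.43303374e+03]
 [ 0.00000000e+00  0.00000000e+00  0.00000000e+00  1.00000000e+00]] ['mtx', 'T']
side [[468.89806104   0.         260.94912094]
 [  0.         468.89806104 195.89930637]
 [  0.           0.           1.        ]] [[-6.83842058e-01  5.68505319e-01 -4.57342042e-01 -1.33693510e+02]
 [-7.29568180e-01 -5.24619456e-01  4.38753573e-01  6.11946093e+02]
 [ 9.50320673e-03  6.33700347e-01  7.73520239e-01  1.22719051e+03]
 [ 0.00000000e+00  0.00000000e+00  0.00000000e+00  1.00000000e+00]] ['mtx', 'T']
{'mtx': array([[273.16787451,   0.        , 252.76316785],
       [  0.        , 273.16787451, 191.95952821],
       [  0.        ,   0.        ,   1.        ]]), 'hand_eye': array([[-2.94401472e-04,  2.55942025e-01, -9.66692088e-01,
        -1.70558299e+02],
       [ 9.99999937e-01,  2.67840599e-04, -2.33631568e-04,
         1.28527365e+00],
       [ 1.99123251e-04, -9.66692096e-01, -2.55942087e-01,
        -7.21075745e+01],
       [ 0.00000000e+00,  0.00000000e+00,  0.00000000e+00,
         1.00000000e+00]])}
```

View pics/top0.png

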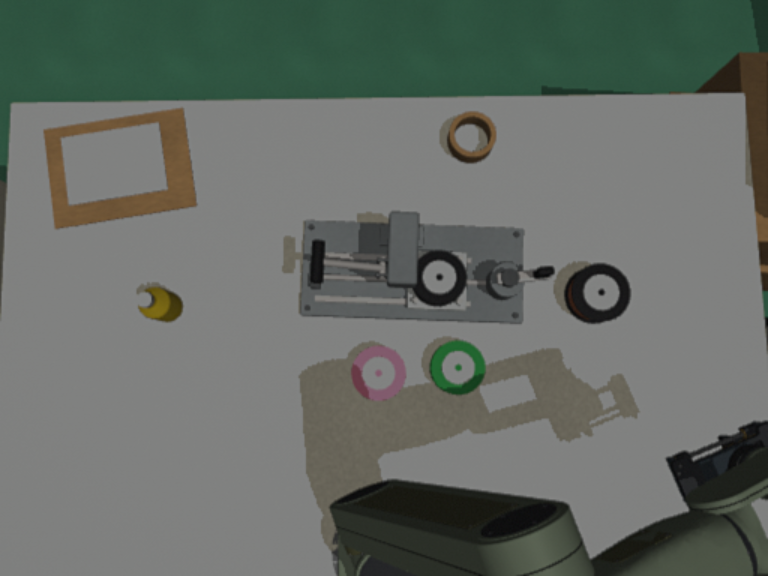

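View pics/side0.png

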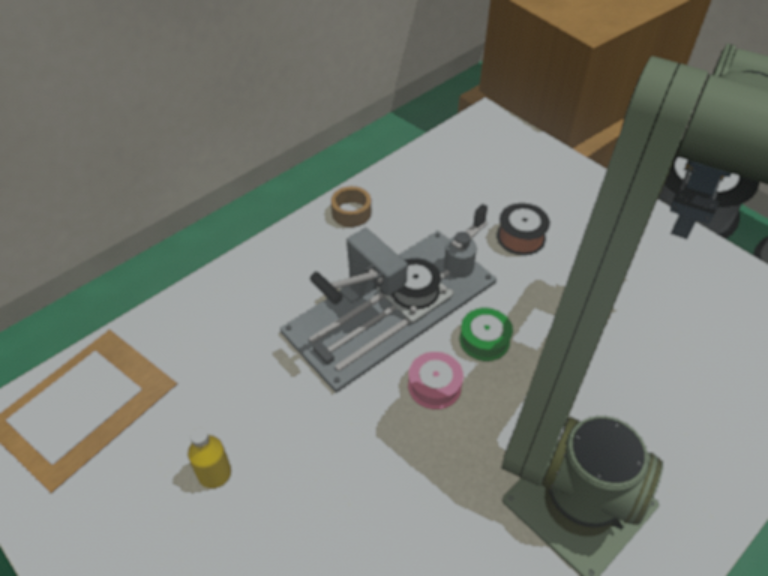

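Top view (768x576): label (439,277), crank grip top (543,272), crank hub about (508,275), head (403,248), lever cross grip (317,242)-(317,282), and plate corners at (305,221), (523,228), (523,322), (301,315). In the side view: lever grip (325,288), crank grip (480,215), label (416,277).

```bash
cat > h.py <<'E'
from workcell import env
import numpy as np, cv2
from scipy.spatial.transform import Rotation as R
def ray(n,u,v,T=None,s=1.5):
    c=env.get_calibration(n);K=c['mtx'];T=c['T'] if T is None else T
    d=np.array([(u/s-K[0,2])/K[0,0],-(v/s-K[1,2])/K[1,1],-1]);return T[:3,3],T[:3,:3]@d
def atz(n,u,v,z,T=None,s=1.5):
    o,d=ray(n,u,v,T,s);return o+d*(z-o[2])/d[2]
def wristT(st):
    A=np.eye(4);A[:3,:3]=R.from_euler('xyz',st['ee_rot'],degrees=True).as_matrix();A[:3,3]=st['ee_pos']
    return A@env.get_calibration('wrist')['hand_eye']
E
python3 - <<'E'
from h import *
np.set_printoptions(precision=1,suppress=True)
P=[('c1',305,221,20),('c2',523,228,20),('c3',523,322,20),('c4',301,315,20),('label',439,277,86),('grip',543,272,165),('hub',508,275,125),('lev a',317,242,236),('lev b',317,282,236),('hd1',390,212,190),('hd2',419,212,190),('hd3',417,286,190),('hd4',389,284,190),('spare',601,292,60),('pink',378,373,46)]
for n,u,v,z in P: print(n,atz('top',u,v,z))
for n,u,v,z in [('label',416,277,86),('grip',481,209,165),('lev',325,286,236),('c1',437,234,20),('c',495,280,20),('c',337,381,20),('c',283,331,20)]: print('side',n,atz('side',u,v,z))
print(R.from_euler('xyz',env.state()['ee_rot'],degrees=True).as_matrix())
E
```

```text
c1 [672.9 162.3  20. ]
c2 [ 649.7 -294.9   20. ]
c3 [ 451.9 -285.9   20. ]
c4 [475.6 171.7  20. ]
label [ 539.9 -109.2   86. ]
grip [ 534.6 -297.3  165. ]
hub [ 535.8 -239.   125. ]
lev a [585.6 118.2 236. ]
lev b [514.3 118.8 236. ]
hd1 [648.5 -12.9 190. ]
hd2 [647.5 -66.5 190. ]
hd3 [509.6 -59.2 190. ]
hd4 [514.3  -8.2 190. ]
spare [ 506.6 -438.4   60. ]
pink [353.8  15.4  46. ]
side label [ 539.4 -105.9   86. ]
side grip [ 536.2 -296.2  165. ]
side lev [548.7 126.6 236. ]
side c1 [ 641.  -279.1   20. ]
side c [ 450.8 -272.5   20. ]
side c [488.9 162.8  20. ]
side c [661.8 166.1  20. ]
[[-0.   0.3 -0.9]
 [ 0.  -0.9 -0.3]
 [-1.  -0.  -0. ]]
```

```bash
python3 - <<'E'
from h import *
s=env.state();M=R.from_euler('xyz',s['ee_rot'],degrees=True).as_matrix()
print(M.T@(np.array([535,-297,240])-s['ee_pos']), np.degrees(np.arctan2(M[1,1],M[0,1])))
E
```

```text
[ -26.5952437  -109.83976423 -398.03960135] -69.61428092094513
```

```bash
python3 -m handwheel '-7 0 0 -0.027 -0.011 -0.040 0.06; -14 0 0 -0.027 -0.022 -0.080 0.06; -21 0 0 -0.027 -0.033 -0.120 0.06; -28 0 0 -0.027 -0.044 -0.160 0.06; -35 0 0 -0.027 -0.055 -0.200 0.06; -42 0 0 -0.027 -0.066 -0.240 0.06; -49 0 0 -0.027 -0.077 -0.280 0.06; -56 0 0 -0.027 -0.088 -0.320 0.06; -63 0 0 -0.027 -0.099 -0.360 0.06; -70 0 0 -0.027 -0.110 -0.398 0.06; -70 0 0 -0.027 -0.110 -0.398 0.06; -70 0 0 -0.027 -0.110 -0.398 0.06' 20
python3 - <<'E'
from h import *
s=env.state();print(s['ee_pos'],s['ee_rot'],s['qpos'],s['force'],wristT(s).tolist())
cv2.imwrite('pics/w1.png',cv2.resize(env.grab_frame('wrist')[:,:,::-1],(768,576)))
E
```

```text
time_s: 1.1
ee_pos: [536.4, -295.4, 239.9]
ee_rot: [-118.2, 89.9, 152.4]
force: [-0.5, -0.2, -0.4]
gripper_width: 60.1
[ 536.43968622 -295.43783207  239.94478418] [-118.17307615   89.91417877  152.39399918] [-2.99173310e+01  2.09756404e+01  8.18696694e+01 -3.54875065e-03
  7.72404416e+01 -3.04836200e+01] [-0.47847201 -0.19475992 -0.40723034] [[0.9999514566476385, -0.009821078494542695, -0.0007942074461435392, 536.649180362122], [0.009698598206412142, 0.9668451677956016, 0.25517907183607946, -224.82803780083844], [-0.0017382580631355225, -0.2551743872873929, 0.9668934845842158, 410.5516398572586], [0.0, 0.0, 0.0, 1.0]]
```

View pics/w1.png

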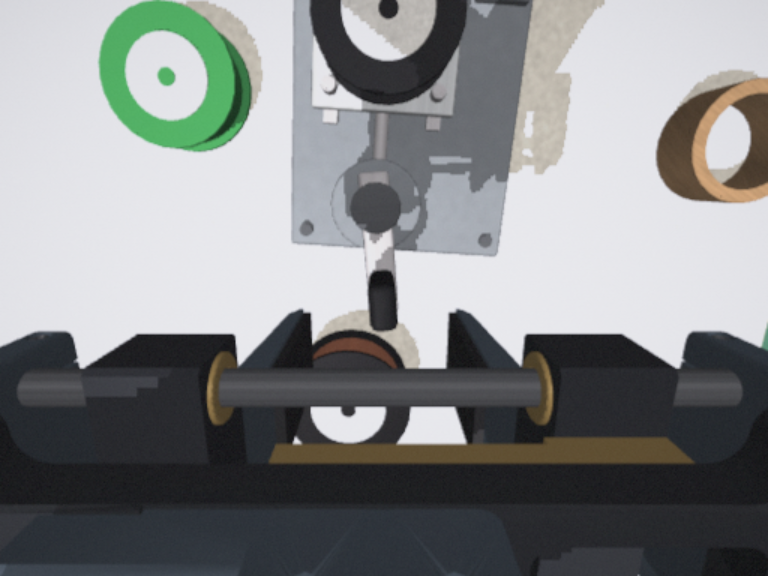

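The wrist view shows the spool hole at (388,8), the hub at (375,207), and the crank grip from (382,270) to (384,328). The grip's top face is the lower part of that span.

```bash
python3 - <<'E'
from h import *
np.set_printoptions(precision=1,suppress=True)
T=wristT(env.state())
for n,u,v,z in [('spool',388,8,86),('hub115',375,207,115),('hub125',375,207,125),('outer top',384,328,165),('inner low',382,270,115),('inner top?',381,272,165),('gripL',371,300,165),('gripR',396,300,165),('c',307,228,20),('c',485,240,20),('arm near',379,245,115)]: print(n,atz('wrist',u,v,z,T))
E
```

```text
spool [ 540.1 -110.7   86. ]
hub115 [ 532.1 -244.8  115. ]
hub125 [ 532.2 -244.1  125. ]
outer top [ 538.8 -317.3  165. ]
inner low [ 537.5 -290.4  115. ]
inner top? [ 536.5 -280.8  165. ]
gripL [ 530.4 -298.8  165. ]
gripR [ 546.1 -298.6  165. ]
c [ 466.5 -270.9   20. ]
c [ 636.3 -281.    20. ]
arm near [ 535.1 -271.9  115. ]
```

```bash
python3 -m handwheel '-4 0 0 0.030 0.001 0.0035 0.06; -4 0 0 0.060 0.001 0.0035 0.06; -4 0 0 0.090 0.001 0.0035 0.06; -4 0 0 0.110 0.001 0.0035 0.06; -4 0 0 0.116 0.001 0.0035 0.06; -4 0 0 0.116 0.001 0.0035 0.06; -4 0 0 0.116 0.001 0.0035 0.0; -4 0 0 0.116 0.001 0.0035 0.0; -4 0 0 0.116 0.001 0.0035 0.0; -4 0 0 0.116 0.001 0.0035 0.0;  -4 0 0 0.116 0.001 0.0035 0.0; -4 0 0 0.116 0.001 0.0035 0.0' 15
python3 -c "
from h import *
s=env.state();print(s['ee_pos'],s['ee_rot'],s['force'],s['torque'],s['gripper_width'])
f=lambda n:env.grab_frame(n)[:,:,::-1]
cv2.imwrite('pics/w2.png',np.hstack([f('wrist')[:,56:456],f('side')[40:424,180:580][:384,:332]]))"
```

```text
time_s: 2.15
ee_pos: [536.3, -300.8, 125.6]
ee_rot: [50.2, 89.9, -35.4]
force: [-0.2, -0.2, -0.4]
gripper_width: 22.7
[ 536.31214242 -300.81647027  125.56037054] [ 50.23499523  89.93683923 -35.37194993] [-0.2018943  -0.15641538 -0.40849167] [ 0.00691379 -0.08802341 -0.07647544] 22.74107590664672Traceback (most recent call last):
  File "<string>", line 5, in <module>
    cv2.imwrite('pics/w2.png',np.hstack([f('wrist')[:,56:456],f('side')[40:424,180:580][:384,:332]]))
                              ~~~~~~~~~^^^^^^^^^^^^^^^^^^^^^^^^^^^^^^^^^^^^^^^^^^^^^^^^^^^^^^^^^^^^^
    return _nx.concatenate(arrs, 1, dtype=dtype, casting=casting)
           ~~~~~~~~~~~~~~~^^^^^^^^^^^^^^^^^^^^^^^^^^^^^^^^^^^^^^^
ValueError: all the input array dimensions except for the concatenation axis must match exactly, but along dimension 0, the array at index 0 has size 384 and the array at index 1 has size 344
```

```bash
python3 -m handwheel '0 0 0 0 0 0 0; 0 0 0 0 0 0 0; 0 0 0 0 0 0 0; 0 0 0 0 0 0 0'
python3 -c "
from h import *
f=lambda n:env.grab_frame(n)[:,:,::-1]
cv2.imwrite('pics/w2.png',np.hstack([f('wrist')[:,56:456],f('side')[:,180:]]))"
```

```text
time_s: 2.58
ee_pos: [537.0, -300.9, 125.5]
ee_rot: [67.0, 89.9, -18.6]
force: [4.2, 0.3, 2.6]
gripper_width: 18.0
```

View pics/w2.png

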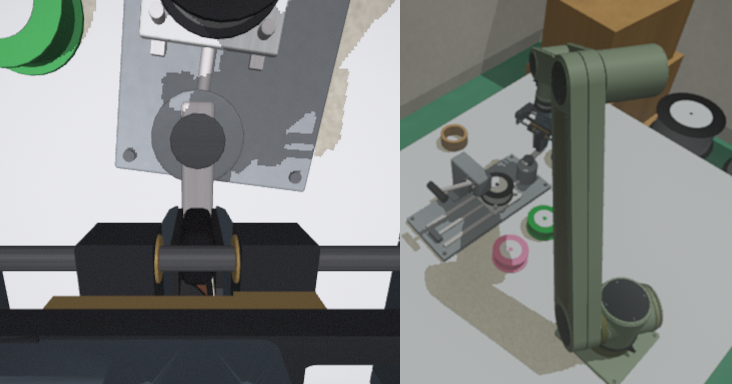

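```bash
python3 -c "
from h import *
s=env.state();M=R.from_euler('xyz',s['ee_rot'],degrees=True).as_matrix();T=wristT(s)
print(M[:,2],s['ee_pos']-60*M[:,2],s['qpos'][5])
for z in(115,125,135,140): 
  p=atz('wrist',253,140,z,T,1);print(z,p,M.T@(p-s['ee_pos']))"
```

```text
[ 7.63157544e-02 -9.97083272e-01  9.23901383e-04] [ 532.48000852 -241.13390795  125.40880026] -34.743947710995805
115 [ 533.34277356 -243.22469749  115.        ] [ 10.41232137   0.67743985 -57.85908286]
125 [ 533.26181221 -242.51090556  125.        ] [  0.41162869   0.67351958 -58.56773246]
135 [ 533.18085086 -241.79711363  135.        ] [ -9.58906398   0.66959931 -59.27638207]
140 [ 533.14037019 -241.44021767  140.        ] [-14.58941032   0.66763917 -59.63070687]
```

```bash
python3 -m handwheel '6.25 0 0 0 -0.0065 -0.0004 0; 12.5 0 0 0 -0.0130 -0.0014 0; 18.75 0 0 0 -0.0193 -0.0032 0; 25 0 0 0 -0.0254 -0.0056 0; 31.25 0 0 0 -0.0311 -0.0087 0; 37.5 0 0 0 -0.0365 -0.0124 0; 43.75 0 0 0 -0.0415 -0.0167 0; 50 0 0 0 -0.0460 -0.0214 0; 56.25 0 0 0 -0.0499 -0.0267 0; 62.5 0 0 0 -0.0532 -0.0323 0; 68.75 0 0 0 -0.0559 -0.0383 0; 75 0 0 0 -0.0580 -0.0445 0' 20
python3 -c "
from h import *
s=env.state();print(s['force'],s['torque'],s['qpos'][5],s['gripper_width'])"
```

```text
time_s: 3.68
ee_pos: [477.6, -261.5, 125.4]
ee_rot: [143.6, 89.6, -17.4]
force: [11.6, -2.3, -1.8]
gripper_width: 17.9
[11.60623049 -2.26891975 -1.7958184 ] [ 0.09197083 -1.33930463 -0.19292153] 40.94853272822526 17.944524210573558
```

```bash
python3 -m handwheel '6.25 0 0 0 -0.0065 -0.0004 0; 12.5 0 0 0 -0.0130 -0.0014 0; 18.75 0 0 0 -0.0193 -0.0032 0; 25 0 0 0 -0.0254 -0.0056 0; 31.25 0 0 0 -0.0311 -0.0087 0; 37.5 0 0 0 -0.0365 -0.0124 0; 43.75 0 0 0 -0.0415 -0.0167 0; 50 0 0 0 -0.0460 -0.0214 0; 56.25 0 0 0 -0.0499 -0.0267 0; 62.5 0 0 0 -0.0532 -0.0323 0; 68.75 0 0 0 -0.0559 -0.0383 0; 75 0 0 0 -0.0580 -0.0445 0' 
python3 -c "
from h import *
s=env.state();print(s['force'],s['torque'],s['qpos'][5],s['gripper_width'])"
```

```text
time_s: 4.68
ee_pos: [500.1, -194.3, 125.5]
ee_rot: [-177.4, 89.5, -53.1]
force: [6.1, -10.0, -3.1]
gripper_width: 18.2
[ 6.14027837 -9.96055997 -3.07321083] [-1.41660352 -0.92166788  0.15137955] 123.63137359738636 18.219188890851726
```

```bash
python3 -m handwheel '0 0 0 0 0 0 0.09; 0 0 0 0 0 0 0.09; 0 0 0 0 0 0 0.09; 0 0 0 0 0 0 0.09; 0 0 0 0 0 0 0.09; 0 0 0 0 0 0 0.09; -7 0 0 0 0 0 0.09; -14 0 0 0 0 0 0.09; -21 0 0 0 0 0 0.09; -28 0 0 0 0 0 0.09; -35 0 0 0 0 0 0.09; -42 0 0 0 0 0 0.09'
python3 -m handwheel '-7 0 0 0 0 0 0.09; -14 0 0 0 0 0 0.09; -21 0 0 0 0 0 0.09; -28 0 0 0 0 0 0.09; -35 0 0 0 0 0 0.09; -42 0 0 0 0 0 0.09; -49 0 0 0 0 0 0.09; -56 0 0 0 0 0 0.09; -63 0 0 0 0 0 0.09; -70 0 0 0 0 0 0.09; -77 0 0 0 0 0 0.09; -84 0 0 0 0 0 0.09'
python3 -m handwheel '-7 0 0 0 0 0 0.09; -14 0 0 0 0 0 0.09; -21 0 0 0 0 0 0.09; -28 0 0 0 0 0 0.09; -35 0 0 0 0 0 0.09; -42 0 0 0 0 0 0.09; -49 0 0 0 0 0 0.09; -54 0 0 0 0 0 0.09; -54 0 0 0 0 0 0; -54 0 0 0 0 0 0; -54 0 0 0 0 0 0; -54 0 0 0 0 0 0'
python3 -m handwheel '0 0 0 0 0 0 0; 0 0 0 0 0 0 0; 0 0 0 0 0 0 0; 0 0 0 0 0 0 0; 0 0 0 0 0 0 0; 0 0 0 0 0 0 0; 0 0 0 0 0 0 0' 20
python3 -c "
from h import *
s=env.state();print(s['force'],s['torque'],s['qpos'][5],s['gripper_width'])
M=R.from_euler('xyz',s['ee_rot'],degrees=True).as_matrix();print(M[:,2],s['ee_pos']+60*M[:,2])"
```

```text
time_s: 5.68
ee_pos: [497.3, -191.3, 125.0]
ee_rot: [15.6, 90.0, -177.7]
force: [-0.1, 0.4, -0.2]
gripper_width: 89.6
time_s: 6.68
ee_pos: [497.3, -191.3, 124.9]
ee_rot: [-74.6, 90.0, 176.1]
force: [0.1, 0.1, -0.3]
gripper_width: 89.8
time_s: 7.68
ee_pos: [497.5, -191.3, 124.9]
ee_rot: [-114.3, 90.0, -170.0]
force: [-0.1, 1.0, -0.6]
gripper_width: 66.2
time_s: 8.27
ee_pos: [497.6, -191.2, 125.0]
ee_rot: [80.3, 90.0, 24.7]
force: [0.5, 1.3, -0.3]
gripper_width: 19.8
[ 0.51238767  1.31972852 -0.31619363] [ 0.35692595 -0.2312912  -0.0791251 ] -56.64734539054664 19.84517689041519
[ 5.64621410e-01 -8.25350024e-01  4.18793849e-05] [ 531.5172222  -240.76962843  124.97381802]
```

```bash
python3 -m handwheel '0 0 0 0 0 0 0; 0 0 0 0 0 0 0'
python3 -m handwheel '6.25 0 0 0 0.0065 0.0004 0; 12.5 0 0 0 0.0130 0.0014 0; 18.75 0 0 0 0.0193 0.0032 0; 25 0 0 0 0.0254 0.0056 0; 31.25 0 0 0 0.0311 0.0087 0; 37.5 0 0 0 0.0365 0.0124 0; 43.75 0 0 0 0.0415 0.0167 0; 50 0 0 0 0.0460 0.0214 0; 56.25 0 0 0 0.0499 0.0267 0; 62.5 0 0 0 0.0532 0.0323 0; 68.75 0 0 0 0.0559 0.0383 0; 75 0 0 0 0.0580 0.0445 0' 
python3 -c "
from h import *
s=env.state();print(s['force'],s['torque'],s['qpos'][5],s['gripper_width'])
M=R.from_euler('xyz',s['ee_rot'],degrees=True).as_matrix();print(M[:,2],s['ee_pos']+60*M[:,2])"
```

```text
time_s: 8.43
ee_pos: [497.7, -191.1, 125.0]
ee_rot: [106.1, 90.0, 50.5]
force: [0.5, 1.6, -0.5]
gripper_width: 18.2
time_s: 9.43
ee_pos: [573.5, -195.2, 125.0]
ee_rot: [124.1, 89.7, -6.7]
force: [7.6, 0.1, -3.0]
gripper_width: 17.9
[ 7.56821761  0.09643408 -2.99838287] [ 0.16483892 -0.70475426  0.52589123] 20.858589555606407 17.873312299736565
[-0.65365444 -0.7567875  -0.00292371] [ 534.3262509  -240.63497017  124.8176326 ]
```

```bash

python3 -m handwheel '6.25 0 0 0 0.0065 0.0004 0; 12.5 0 0 0 0.0130 0.0014 0; 18.75 0 0 0 0.0193 0.0032 0; 25 0 0 0 0.0254 0.0056 0; 31.25 0 0 0 0.0311 0.0087 0; 37.5 0 0 0 0.0365 0.0124 0; 43.75 0 0 0 0.0415 0.0167 0; 50 0 0 0 0.0460 0.0214 0; 56.25 0 0 0 0.0499 0.0267 0; 62.5 0 0 0 0.0532 0.0323 0; 68.75 0 0 0 0.0559 0.0383 0; 75 0 0 0 0.0580 0.0445 0' 
python3 -c "
from h import *
s=env.state();print(s['force'],s['qpos'][5],s['gripper_width'])
M=R.from_euler('xyz',s['ee_rot'],degrees=True).as_matrix();print(M[:,2],s['ee_pos']+60*M[:,2])
cv2.imwrite('pics/t3.png',cv2.resize(env.grab_frame('top')[120:250,180:400,::-1],None,fx=3.5,fy=3.5))"
```

```text
time_s: 10.43
ee_pos: [589.2, -269.8, 125.1]
ee_rot: [170.7, 89.4, -35.2]
force: [7.7, -6.8, -4.3]
gripper_width: 18.1
[ 7.6839746  -6.77373158 -4.27641571] 90.33200199675562 18.069192207418705
[-0.89984466  0.43610732 -0.009486  ] [ 535.22932175 -243.60883804  124.48753879]
```

View pics/t3.png

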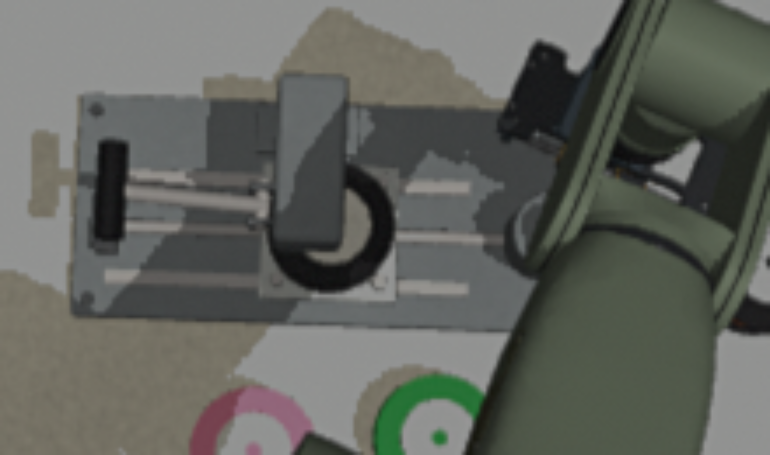

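Top crop: spool flange spans x 269 to 393 and is centred near (331,228). The head's top face has corners (281,75), (349,75), (343,243) and (275,243).

```bash
python3 -c "
from h import *
np.set_printoptions(precision=1,suppress=True)
d=np.array([.05,.9987]);q=lambda u,v,z:atz('top',180+u/3.5,120+v/3.5,z,None,1)
for n,u,v,z in [('sp',331,228,86),('spL',269,228,86),('spR',393,228,86),('h1',281,75,190),('h2',349,75,190),('h3',343,243,190),('h4',275,243,190),('levA',112,142,236),('levB',110,240,236),('car1',396,300,40),('car2',260,297,40)]:
  p=q(u,v,z);print(n,p,d@(p[:2]-[540,-109.2]))"
```

```text
sp [539.5 -55.3  86. ] 53.77532395762517
spL [540.5  -2.7  86. ] 106.37226672681409
spR [ 538.5 -108.    86. ] 1.1172430428198816
h1 [648.2 -13.7 190. ] 100.81189936006227
h2 [647.2 -67.6 190. ] 46.920235593969316
h3 [513.  -59.3 190. ] 48.47016145080144
h4 [514.1  -6.1 190. ] 101.65003510947231
levA [587.7 116.4 236. ] 227.6938484442665
levB [512.8 118.5 236. ] 226.06614664882932
car1 [ 481.4 -112.8   40. ] -6.5093011362326445
car2 [486.4   5.9  40. ] 112.27960728217403
```

```bash
python3 -m handwheel '0 0 0 0 0 0 0.09; 0 0 0 0 0 0 0.09; 0 0 0 0 0 0 0.09; 0 0 0 0 0 0 0.09; 0 0 0 0 0 0 0.09; 0 0 0 0 0 0 0.09; -7 0 0 0 0 0 0.09; -14 0 0 0 0 0 0.09; -21 0 0 0 0 0 0.09; -28 0 0 0 0 0 0.09; -35 0 0 0 0 0 0.09; -42 0 0 0 0 0 0.09'
python3 -m handwheel '-7 0 0 0 0 0 0.09; -14 0 0 0 0 0 0.09; -21 0 0 0 0 0 0.09; -28 0 0 0 0 0 0.09; -35 0 0 0 0 0 0.09; -42 0 0 0 0 0 0.09; -49 0 0 0 0 0 0.09; -56 0 0 0 0 0 0.09; -63 0 0 0 0 0 0.09; -70 0 0 0 0 0 0.09; -77 0 0 0 0 0 0.09; -84 0 0 0 0 0 0.09'
python3 -m handwheel '-7 0 0 0 0 0 0.09; -14 0 0 0 0 0 0.09; -21 0 0 0 0 0 0.09; -28 0 0 0 0 0 0.09; -35 0 0 0 0 0 0.09; -42 0 0 0 0 0 0.09; -49 0 0 0 0 0 0.09; -54 0 0 0 0 0 0.09; -54 0 0 0 0 0 0.09'
python3 -c "
from h import *
s=env.state();print(s['force'],s['qpos'][5],s['gripper_width'])
M=R.from_euler('xyz',s['ee_rot'],degrees=True).as_matrix();print(M[:,2],s['ee_pos']-60*M[:,2],M.T@(s['ee_pos']-[533,-241,125]))"
```

```text
time_s: 11.48
ee_pos: [585.6, -266.7, 125.0]
ee_rot: [56.2, 90.0, -107.1]
force: [0.8, -0.2, -0.6]
gripper_width: 89.7
time_s: 12.48
ee_pos: [585.6, -266.7, 125.0]
ee_rot: [-34.4, 90.0, -113.7]
force: [0.5, -0.3, 0.2]
gripper_width: 89.9
time_s: 13.23
ee_pos: [585.6, -266.7, 125.0]
ee_rot: [-52.9, 90.0, -78.5]
force: [0.2, -0.1, -0.2]
gripper_width: 90.2
[ 0.17211926 -0.13904373 -0.22085965] -89.9826090676927 90.15899309246785
[ 9.02409752e-01 -4.30878906e-01  8.91935337e-05] [ 531.46124029 -240.88392923  125.03685759] [-3.69199897e-02 -5.58280075e-01  5.85613991e+01]
```

```bash
python3 -m handwheel '0 0 0 0 0 0.0015 0; 0 0 0 0 0 0.0015 0; 0 0 0 0 0 0.0015 0; 0 0 0 0 0 0.0015 0; 0 0 0 0 0 0.0015 0; 0 0 0 0 0 0.0015 0; 0 0 0 0 0 0.0015 0; 0 0 0 0 0 0.0015 0; 0 0 0 0 0 0.0015 0; 0 0 0 0 0 0.0015 0; 0 0 0 0 0 0.0015 0; 0 0 0 0 0 0.0015 0' 20
python3 -m handwheel '0 0 0 0 0 0 0; 7 0 0 0 -0.0073 -0.0004 0; 14 0 0 0 -0.0145 -0.0018 0; 21 0 0 0 -0.0215 -0.0040 0; 28 0 0 0 -0.0282 -0.0070 0; 35 0 0 0 -0.0344 -0.0109 0; 42 0 0 0 -0.0401 -0.0154 0; 49 0 0 0 -0.0453 -0.0206 0; 56 0 0 0 -0.0497 -0.0264 0'
python3 -m handwheel '7 0 0 0 -0.0073 -0.0004 0; 14 0 0 0 -0.0145 -0.0018 0; 21 0 0 0 -0.0215 -0.0040 0; 28 0 0 0 -0.0282 -0.0070 0; 35 0 0 0 -0.0344 -0.0109 0; 42 0 0 0 -0.0401 -0.0154 0; 49 0 0 0 -0.0453 -0.0206 0; 56 0 0 0 -0.0497 -0.0264 0; 56 0 0 0 -0.0497 -0.0264 0; 56 0 0 0 -0.0497 -0.0264 0'
python3 -c "
from h import *
s=env.state();print(s['force'],s['qpos'][5],s['gripper_width'])
M=R.from_euler('xyz',s['ee_rot'],degrees=True).as_matrix();print(M[:,2],s['ee_pos']-60*M[:,2])
f=lambda n:env.grab_frame(n)[:,:,::-1]
a=cv2.resize(f('top')[120:250,180:340],None,fx=2.4,fy=2.4);b=cv2.resize(f('side')[130:280,170:350],(400,312))
cv2.imwrite('pics/t4.png',np.hstack([a,b]));print(a.shape)"
```

```text
time_s: 14.23
ee_pos: [586.8, -268.2, 125.0]
ee_rot: [-72.9, 89.9, -98.4]
force: [-0.8, -2.7, 0.0]
gripper_width: 17.7
time_s: 14.98
ee_pos: [541.4, -301.7, 125.0]
ee_rot: [4.7, 89.9, -77.2]
force: [1.0, -1.0, -1.0]
gripper_width: 17.9
time_s: 15.82
ee_pos: [488.9, -282.8, 125.0]
ee_rot: [78.9, 89.9, -58.7]
force: [1.0, -5.4, -2.5]
gripper_width: 17.6
[ 0.96171801 -5.37699378 -2.45664901] 16.408146063222322 17.58256464207925
[-7.38130079e-01 -6.74658343e-01  3.26371204e-04] [ 533.1457412  -242.33170922  124.94457708]
(312, 384, 3)
```

View pics/t4.png

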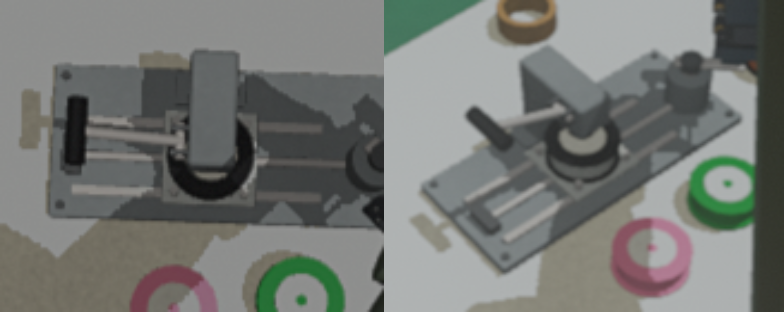

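Top crop: spool flange x 167 to 255 (centre 211). Head top edges are at 190 and 239 (far end) and 189 and 237 (near end). The lever is still up.

```bash
python3 -c "
from h import *
np.set_printoptions(precision=1,suppress=True)
d=np.array([.05,.9987])
for n,u,v,z in [('spL',167,155,86),('spR',255,155,86),('h1',190.5,52,190),('h2',239,52,190),('h3',237.5,166,190),('h4',189,166,190),('levA',77,98,236),('levB',75,165,236),('lev mid',76,131,236),('post',373,163,105)]:
  p=atz('top',180+u/2.4,120+v/2.4,z,None,1);print(n,p,d@(p[:2]-[540,-109.2]))"
```

```text
spL [542.6  18.8  86. ] 128.00483406072578
spR [540.5 -90.1  86. ] 19.102423182843815
h1 [647.6 -11.1 190. ] 103.31684311653062
h2 [646.6 -67.2 190. ] 47.26787445368855
h3 [513.7 -62.  190. ] 45.86234785995843
h4 [514.8  -6.6 190. ] 101.18259806751468
levA [587.  116.2 236. ] 227.44379337914913
levB [512.3 119.  236. ] 226.51530726541463
lev mid [550.  117.6 236. ] 227.0010938620989
post [ 525.2 -232.7  105. ] -124.06473175190467
```

Crank-angle bookkeeping (412°, 74.4 mm) agrees with the picture: spool at 73.6, head centre at 74.4. Releasing and rising.

```bash
python3 -m handwheel '0 0 0 0 0 0 0.06; 0 0 0 0 0 0 0.06; 0 0 0 0 0 0 0.06; 0 0 0 0 0 0 0.06; 0 0 0 0 0 0 0.06; 0 0 0 -0.03 0 0 0.06; 0 0 0 -0.07 0 0 0.06; 0 0 0 -0.11 0 0 0.06; 0 0 0 -0.15 0 0 0.0; 0 0 0 -0.175 0 0 0.0; 0 0 0 -0.175 0 0 0.0'
python3 - <<'E'
from h import *
s=env.state();M=R.from_euler('xyz',s['ee_rot'],degrees=True).as_matrix()
for t in ([490,-60,300],[550,124,300]): print(M.T@(np.array(t)-s['ee_pos']), np.degrees(np.arctan2(M[1,1],M[0,1])))
E
```

```text
time_s: 16.83
ee_pos: [491.0, -283.2, 306.8]
ee_rot: [107.5, 89.3, -30.1]
force: [0.8, -0.4, 0.2]
gripper_width: 42.9
[   5.38266136 -165.50933821 -149.73802265] -47.59284089408497
[   4.86378859 -260.89873917 -318.13218216] -47.59284089408497
```

```bash
python3 -m handwheel '-4.5 0 0 0.006 -0.026 -0.032 0; -9 0 0 0.006 -0.052 -0.064 0; -13.5 0 0 0.006 -0.078 -0.096 0; -18 0 0 0.006 -0.104 -0.128 0; -22.5 0 0 0.006 -0.130 -0.160 0; -27 0 0 0.006 -0.156 -0.192 0; -31.5 0 0 0.006 -0.182 -0.224 0; -36 0 0 0.006 -0.208 -0.256 0; -40.5 0 0 0.006 -0.234 -0.288 0; -45 0 0 0.006 -0.261 -0.318 0; -45 0 0 0.006 -0.261 -0.318 0; -45 0 0 0.006 -0.261 -0.318 0'
python3 - <<'E'
from h import *
s=env.state();print(s['qpos'],s['force'],s['gripper_width'])
np.save('T5.npy',wristT(s))
cv2.imwrite('pics/w5.png',cv2.resize(env.grab_frame('wrist')[:,:,::-1],(768,576)))
E
```

```text
time_s: 17.83
ee_pos: [547.1, 127.0, 292.8]
ee_rot: [-68.5, 89.9, -160.9]
force: [0.8, 0.3, -0.4]
gripper_width: 0.3
[ 1.19069326e+01  1.49738384e+01  8.31084097e+01 -1.50183416e-02
  8.20358663e+01  1.43115966e+01] [ 0.78533397  0.25734478 -0.37960898] 0.300809059016172
```

View pics/w5.png

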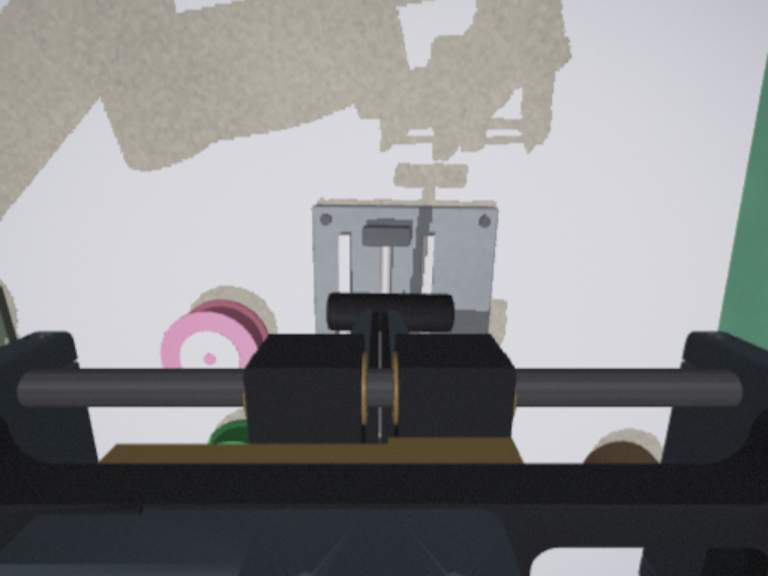

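The wrist view shows the lever bar from (328,312) to (453,312), with the fingers at column 378; the gripper hides the head. I'll cross-check centring from the side picture: head top corners (520,57), (548,47), (609,100), (582,113) and flange x 545 to 621.

```bash
python3 -c "
from h import *
np.set_printoptions(precision=1,suppress=True)
d=np.array([.05,.9987])
for n,u,v,z in [('h',520,60,190),('h',548,47,190),('h',609,100,190),('h',582,113,190),('sp',583,141,86)]:
  p=atz('side',170+(u-384)/2.222,130+v/2.08,z,None,1);print(n,p,d@(p[:2]-[540,-109.2]))
T=np.load('T5.npy');print(atz('wrist',390,312,224,T))
b=cv2.resize(env.grab_frame('side')[145:245,215:325,::-1],None,fx=5.6,fy=5.6,interpolation=cv2.INTER_CUBIC);cv2.imwrite('pics/s6.png',b)"
```

```text
h [647.9  -9.7 190. ] 104.80965430371502
h [641.8 -55.8 190. ] 58.43362884644517
h [508.5 -45.3 190. ] 62.286419864606145
h [515.   -2.3 190. ] 105.53626288443581
sp [538.4 -26.9  86. ] 82.09828293348967
[553.9 118.8 224. ]
```

View pics/s6.png

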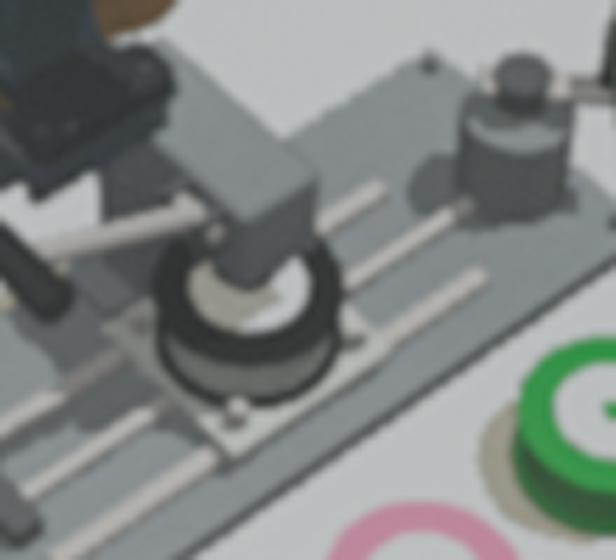

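```bash
python3 -c "
from h import *
np.set_printoptions(precision=1,suppress=True)
d=np.array([.05,.9987])
q=lambda u,v,z:atz('side',215+u/5.6,145+v/5.6,z,None,1)
for n,u,v,z in [('h',246,222,190),('h',314,178,190),('label',249.5,287,86),('labL',189,287,86),('labR',310,287,86),('labB',249,334,86)]:
  p=q(u,v,z);print(n,p,d@(p[:2]-[540,-109.2]))"
```

```text
h [514.5  -1.1 190. ] 106.72405934850204
h [512.6 -48.4 190. ] 59.36492040208155
label [543.  -31.2  86. ] 78.09067887207827
labL [566.   -6.2  86. ] 104.16801271175626
labR [519.9 -56.1  86. ] 51.99858723407038
labB [518.6  -8.   86. ] 99.978021713512
```

```bash
python3 -c "
from h import *
np.set_printoptions(precision=1,suppress=True)
d=np.array([.05,.9987]);K=env.get_calibration('side')['mtx'];T=env.get_calibration('side')['T'];Ti=np.linalg.inv(T)
def pj(p):
  c=Ti[:3,:3]@np.array(p)+Ti[:3,3];return np.array([(K[0,2]-K[0,0]*c[0]/c[2]-215)*5.6,(K[1,2]+K[1,1]*c[1]/c[2]-145)*5.6])
a=np.linspace(0,6.28,200)
def ell(x,y,z,r):
  P=np.array([pj([x+r*np.cos(t),y+r*np.sin(t),z]) for t in a]);return 'L,R,T,B',P[:,0].min(),P[:,0].max(),P[:,1].min(),P[:,1].max()
for y in(-40,-36,-32,-28): print(y,'stamp',ell(543.5,y,106,20),'label',ell(543.5,y,86,33),'flange',ell(543.5,y,86,55))
img=env.grab_frame('side')[145:245,215:325].astype(int).mean(2).astype(int)
for r in range(44,63): print(r+145,*img[r,28:64])"
```

```text
-40 stamp ('L,R,T,B', np.float64(224.810333657079), np.float64(296.60039897352965), np.float64(228.12652464857334), np.float64(283.15074353175254)) label ('L,R,T,B', np.float64(201.71840818005407), np.float64(318.9381981108745), np.float64(233.61234821968375), np.float64(324.1091724844076)) flange ('L,R,T,B', np.float64(162.6137295778954), np.float64(358.00933148673766), np.float64(204.56004768471527), np.float64(355.44173071313145))
-36 stamp ('L,R,T,B', np.float64(219.52661478923787), np.float64(291.4034246035901), np.float64(231.79721649724428), np.float64(286.9523299496876)) label ('L,R,T,B', np.float64(196.46218083918393), np.float64(313.8221312923326), np.float64(237.23135757307722), np.float64(327.9412466435243)) flange ('L,R,T,B', np.float64(157.30634679623495), np.float64(352.93955654182764), np.float64(208.11199007128306), np.float64(359.3489894459051))
-32 stamp ('L,R,T,B', np.float64(214.23018729628808), np.float64(286.1939514828056), np.float64(235.4766601421604), np.float64(290.7631390423054)) label ('L,R,T,B', np.float64(191.19344261132835), np.float64(308.693889157985
[... 2333 characters left out ...]
3 51 50 53 70 95 115 131 141 144 148 161 172 180 187 188 184 172 152 123 86 61 54 56 56 57 55 59 101 155 176 178
203 60 50 53 52 52 52 51 50 51 59 75 96 110 118 135 154 163 164 162 157 146 125 96 71 56 55 55 56 56 56 54 56 91 144 170 175
204 62 58 60 55 52 52 51 51 50 51 52 59 68 79 98 112 117 113 107 97 82 70 58 53 54 55 56 56 57 59 63 60 78 125 147 150
205 64 63 72 64 55 53 50 51 51 53 51 51 54 55 62 65 66 64 62 56 53 53 54 56 57 57 56 56 59 69 75 66 68 100 115 114
206 63 64 80 81 69 59 53 53 53 54 54 54 55 54 54 53 52 54 53 54 55 55 56 56 56 57 57 60 73 85 84 66 66 89 101 105
207 69 60 80 91 88 78 66 59 57 55 55 57 55 55 56 56 55 56 57 56 56 56 56 56 56 58 67 77 91 98 84 64 80 110 124 137
```

Side-pixel check against the model: stamp face and spool label agree to about 2 mm along the travel, so the spool is centred within tolerance. Now pressing the lever.

```bash
python3 -m handwheel '0 0 0 0.035 0.004 0.001 0; 0 0 0 0.055 0.004 0.001 0; 0 0 0 0.070 0.004 0.001 0; 0 0 0 0.085 0.004 0.001 0; 0 0 0 0.100 0.004 0.001 0; 0 0 0 0.115 0.004 0.001 0; 0 0 0 0.130 0.004 0.001 0; 0 0 0 0.145 0.004 0.001 0; 0 0 0 0.152 0.004 0.001 0; 0 0 0 0.157 0.004 0.001 0; 0 0 0 0.157 0.004 0.001 0; 0 0 0 0.157 0.004 0.001 0' 20
python3 -c "
from h import *
s=env.state();print(s['force'],s['torque'])
f=lambda n:env.grab_frame(n)[:,:,::-1]
cv2.imwrite('pics/s7.png',cv2.resize(f('side')[130:280,150:350],(800,600)))"
```

```text
time_s: 18.98
ee_pos: [552.2, 121.9, 139.0]
ee_rot: [71.8, 89.9, -21.0]
force: [-2.3, -2.8, 9.0]
gripper_width: 0.7
[-2.28164421 -2.75202281  8.96025044] [-0.50808182  0.19880666 -0.05208211]
```

```bash
python3 -m handwheel '0 0 0 0.003 0 0 0; 0 0 0 0.006 0 0 0; 0 0 0 0.006 0 0 0; 0 0 0 0.006 0 0 0; 0 0 0 0.006 0 0 0'
python3 -c "
from h import *
f=lambda n:env.grab_frame(n)[:,:,::-1]
cv2.imwrite('pics/s7.png',cv2.resize(f('side')[130:280,150:350],(800,600)))"
```

```text
time_s: 19.45
ee_pos: [552.5, 121.7, 137.5]
ee_rot: [83.4, 89.7, -9.3]
force: [-9.9, -3.9, 32.2]
gripper_width: 0.4
```

View pics/s7.png

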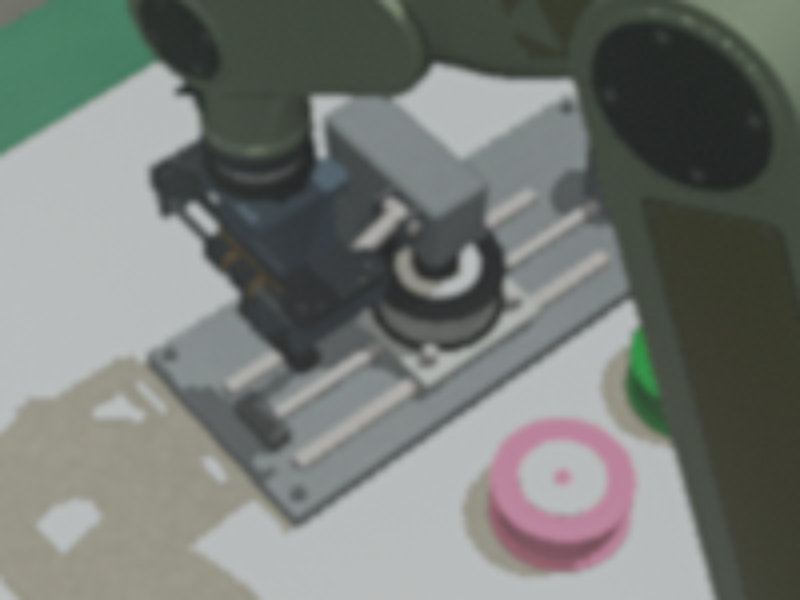

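Lever is at its stop: the TCP is at 137.5 mm (bar top expected at 138) and the force jumped from 9 to 32 N. The stamp sits on the label, well centred. Rising.

```bash
python3 -m handwheel '0 0 0 -0.01 0 0 0; 0 0 0 -0.02 0 0 0; 0 0 0 -0.035 0 0 0; 0 0 0 -0.050 0 0 0; 0 0 0 -0.065 0 0 0; 0 0 0 -0.080 0 0 0; 0 0 0 -0.095 0 0 0; 0 0 0 -0.110 0 0 0; 0 0 0 -0.14 0 0 0; 0 0 0 -0.17 0 0 0; 0 0 0 -0.18 0 0 0; 0 0 0 -0.18 0 0 0'
python3 -m handwheel '0 0 0 0 0 -0.04 0; 0 0 0 0 0 -0.08 0; 0 0 0 0 0 -0.12 0; 0 0 0 0 0 -0.15 0; 0 0 0 0 0 -0.15 0; 0 0 0 0 0 -0.15 0'
python3 -c "
from h import *
print(env.state()['force'],abs(env.state()['qvel']).max())
f=lambda n:env.grab_frame(n)[:,:,::-1]
cv2.imwrite('pics/s8.png',cv2.resize(f('side')[130:280,150:350],(800,600)))"
```

```text
time_s: 20.5
ee_pos: [552.8, 123.1, 313.9]
ee_rot: [101.1, 89.7, 8.4]
force: [0.4, 0.6, -0.3]
gripper_width: 0.7
time_s: 21.0
ee_pos: [557.7, 274.2, 308.1]
ee_rot: [-54.6, 89.7, -147.1]
force: [-0.1, 0.3, -0.3]
gripper_width: 0.4
[-0.12567765  0.31412545 -0.31081422] 2.1376700669015936
```

View pics/s8.png

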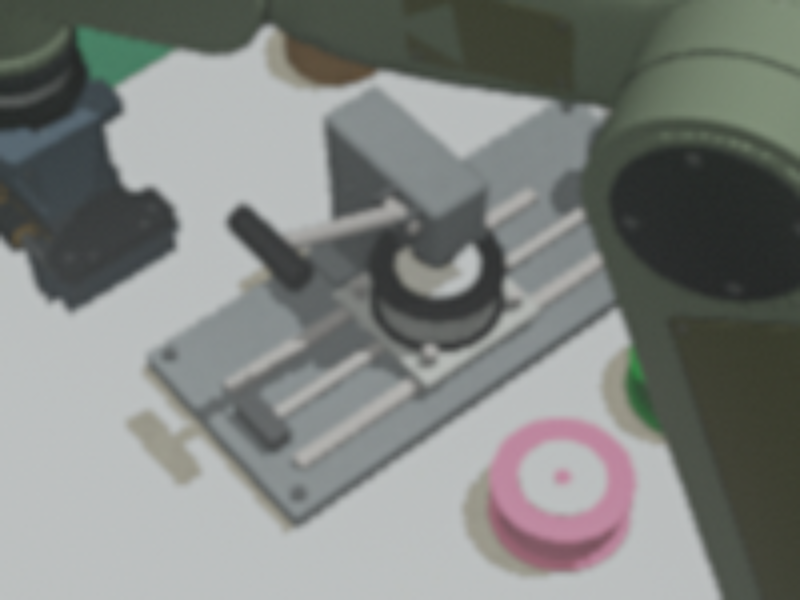

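The lever bar is back up at (270,245), the spool at (437,290) hasn't moved, and the gripper is clear. Handing in.

```bash
python3 -c "
from h import *
print(env.job_done(),env.state()['time_s'],env.state()['force'])"
```

```text
the job is handed in; nothing more can be done
the job is handed in; nothing more can be done
```

I turned the crank clockwise about 412° in three grips, which is about 74.4 mm of carriage travel. I then pressed the lever to its stop, let it spring back, and handed the job in. The hand-in gave no verdict, and my final state printout came back empty.

- **Centring:** the top camera put the spool within about 1 mm of the head's centre. In the side camera, the stamp face and label agreed to about 2 mm. Rough head corners in the side view suggested about 5 mm; I put that down to blurred corners. All of these are under the 7 mm limit.
- **Lever:** at the bottom the fingertips were at 137.5 mm, where the bar's top should be 138 mm. Force rose from 9 to 32 N with almost no further movement, so it was on its stop. The stamp looked centred on the label.
- **After release:** the last picture showed the lever back up and the spool unmoved. The gripper was clear, with no contact force in the last reading before hand-in.
- **Not rechecked:** I did not measure the spare spool or bottle again. The arm never went near the bottle and passed above the spare spool without contact. The last clock reading was about 21 s of the 72 s allowed.

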